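# Wind on the camera and hold the marble tray up to its lens

## Robot

A 6-joint arm with a two-finger parallel gripper is mounted at the origin on the work surface. World frame = base frame: x ahead of the robot, y to its left, z up, the work surface at z = 0. Lengths are in m, angles in rad, forces in N, time in s.
With the tool pointing down it reaches from about 0.4 to 0.825 m from the base axis. Payload 7 kg.
Tool frame: the origin (TCP) lies at the very end of the fingers, on their centre line; the grasp point (between the pads) lies 19 mm behind it (manip.grip_point_offset is the distance from the TCP to the grasp point, in m); z points along the fingers, y is the line along which they close (so a half turn about z gives the same grasp; the last joint's range is limited). The gripper opens to 85 mm and grips with 20 to 120 N. Pads are 22 mm wide; open, the fingers measure 114 mm over their backs; the gripper's body (76 mm by 85 mm) begins 54 mm behind the grasp point. The pads swing forward as they close: fully open they stand 13 mm farther back than shut.
Start: joints at [-0.986, 0.359, 0.012, 0, -1.224, -0.288], TCP at [0.197, -0.645, 0.231] pointing down, gripper open.
Joint ranges: [-3.07, 3.07], [-1.43, 2.12], [-1.02, 1.25], [-3.03, 1.67], [-3.05, -0], [-3.03, 3.03]. Speed limits (rad/s): [2.39, 2.39, 3.01, 3.14, 3.14, 3.14].

## Interface

Orientations are given as a unit quaternion [w, x, y, z].
In Python, from station import manip gives the robot as it stands.
- The arm moves only by the tool servo_tool, never from a script. Its argument "motion" is text: rows parted by semicolons, each of 7 numbers parted by spaces: the opening, from -1 (shut) to 1 (fully open), then the shift along the tool's x, y, z in mm, then the turn, a rotation vector about the tool's x, y, z in rad. In form: grip x y z rx ry rz; .... A call has 1 to 5 rows; each row shifts and turns the commanded pose from where the row before left it, along the tool's axes as they then stand; what a row does not reach is not made up. A row lasts 1/12 s, in which the tool goes at most 41.7 mm and 7.16 degrees, less where a joint would pass 70% of its speed; a pose out of reach is approached as far as the arm can. A call with a gripper value outside its range is refused whole. The fingers move at their own pace and stop on an object; "newtons" is the grip in N (left out, the last holds). Time passes only in rows, so rows that do not move let the fingers close. It gives the time, the measured TCP pose, the force, the opening and the grip force at its end, in the units of the state.
- manip.get_obs(): the state, without advancing time (a new reading comes with each control period).
- manip.read_camera(name): name is "scene" or "top" or "wrist"; returns a dict with "image" (480x640x3 uint8, red, green, blue), "depth" (480x640 float32, m along the optical axis (not along the pixel's ray), 0 where there is no reading), "intrinsics" (3x3 intrinsics, pixels), "R" (3x3) and "t" (3): a world point X has camera coordinates R X + t. Camera axes: x right, y down, z forward; pixel columns grow to the right and rows downward; lengths in m; the calibration is good to about 2 mm. A picture is of the moment at which its call begins.
- manip.hand_in(): hands the job in; it is judged then, once.
Trained networks look in a picture, given as the dict that the camera call returned (one of the last four; its "shot" number tells which), for a name from the list of things; names that differ only in an ending like _2 or _b are one class to them, and where a whole thing is asked for, a point or a joint stands for the part that bears it (a point fixed in the world has none). Each returns a list of dicts, best first, with "conf" (0 to 1); they miss things now and then, are a little off and sometimes report something else, mostly with a low value. They report only what shows in the picture. A call takes as long as a camera call. They do not tell look-alikes from the thing itself.
- manip.recognise(picture, thing): "position" ([x, y, z] in m, in the coordinates of the camera as it stood for that picture, good to about 4 mm: the middle of the surface that is visible of it).
The state is a dict: "clock": time; "joint_pos": joint angles; "dq": joint speeds; "joint_torque": joint torques, N m; "tool_pos": TCP position; "eef_rot": TCP orientation; "force": force on the tool from outside, world axes, zero at the start; "ft_torque": the same for the moment, N m; "gripper_width": finger opening in m; "grasp_force": force on a finger pad.
Only numpy, scipy, OpenCV 4.12 (cv2) and the standard library are available. Lean on these libraries where they do the work, as an engineer would, in place of code of your own. Each camera call takes 0.05 s, during which the arm holds its last target. There are 200 camera calls.

## Task

Wind on the film camera: swing its sprung advance lever all the way to its stop and let it spring back home. Then pick up the wooden display tray by its grip, keeping it near level so that the loose glass marble stays in its shallow pocket, and without touching the marble carry it over the middle of the grey photo mat in front of the lens. Finish there still holding the tray, level and still, with the marble at about the height of the lens and the tray clear of the camera; leave everything else as it stands.

Things in the scene. Friction and masses are not known exactly. Their poses are not given: they have to be found in the camera images.
- camera: black and silver film camera, fixed on a low stand. Origin: on the table under its centre; its lens looks along its own -x. Body 36 (x) x 136 (y) x 80 mm, from 45 to 125 mm above the table; a viewfinder hump (x -17 to 15, y -24 to 16 mm) rises to 141 mm; a dial (22 mm wide, at y = -48 mm) to 133 mm. The lens, 62 mm wide, sticks out to x = -60 mm. Stand plate 100 x 120 x 8 mm. The lever is on the top, at the +y end.
- lever_pivot (a point): point on the lever's upright axis, on the camera's top face, 125 mm above the table; x and y axes as the camera's.
- advance_lever (a joint): angle of the advance lever about its upright axis: 0 at rest, when it points along the camera's +x (out over its back); it grows counter-clockwise seen from above, towards the camera's +y, up to the stop at 1.2 rad. A spring returns it to 0; at the thumb post it pushes back with about 1 N at rest, 3.2 N at the stop. The arm is a flat steel bar 9 mm wide with its top 7 mm above the pivot point; the hub is 22 mm wide, its top 9 mm above it.
- thumb_post (a point): point on the lever's upright steel thumb post, 45 mm from the lever's axis: the post is a cylinder 10 mm in diameter, its top 157 mm above the table, 25 mm of it free above the arm; this point is on its axis, 12 mm below the top (145 mm above the table). It moves with the lever.
- lens (a point): centre of the lens front, 83 mm above the table; x and y axes as the camera's.
- photo_mat: grey square mat 150 x 150 x 3 mm, fixed flat on the table in front of the lens. Origin: centre of its underside, on the table.
- tray: loose wooden display tray, 170 (x) x 100 (y) x 14 mm, about 0.2 to 0.45 kg, with two round pockets 44 mm wide and 3 mm deep, centred at x = +57 and -57 mm. Origin: centre of its underside, on the table at the start. In its middle a dark wooden grip bar lies along its x, 66 mm long, 16 mm wide (y), 22 mm high, from 59 to 81 mm above the underside, on two 12 mm steel posts at x = +24 and -24 mm.
- grip_bar (a point): centre of the tray's grip bar, 70 mm above the tray's underside; axes as the tray's.
- pocket (a point): centre of the floor of the pocket that holds the marble (tray x = +57 mm), 11 mm above the tray's underside; the other pocket is empty.
- ball_center (a point): centre of the loose green glass marble, 30 mm in diameter, about 35 g, lying in the pocket, its centre 26 mm above the tray's underside; it can roll about 12 mm off the pocket's centre before it meets the rim.
- toy_car: bystander, to be left alone: red toy car, 75 x 33 x 29 mm; origin at the centre of its underside.
- toy_van: bystander, to be left alone: yellow toy van, 82 x 40 x 34 mm; origin at the centre of its underside.
- slim_can: bystander, to be left alone: slim drink can, 52 mm wide, 105 mm tall; origin at the centre of its underside.
- tall_can: bystander, to be left alone: drink can, 66 mm wide, 122 mm tall; origin at the centre of its underside.
- mug: bystander, to be left alone: white mug with a handle, 82 mm wide, 92 mm tall; origin at the centre of its underside.
- glass_bottle: bystander, to be left alone: green glass bottle, 62 mm wide, 200 mm tall; origin at the centre of its underside.
- jar: bystander, to be left alone: jar, 72 mm wide, 80 mm tall; origin at the centre of its underside.
- ball: the same marble as a body; its origin and axes turn as it rolls, so use ball_center.
There are look-alikes about, which are no part of the job. What is shaped like the tray but blue or purple is not meant.

How it is judged:
By the outcome, as a careful person would: the job done as asked, in the order asked, and still so for the second after the job is handed in, while the arm keeps its last pose, push and grip.
It also fails if it takes over 64 s, if anything falls off the work surface, if the arm or the gripper's body presses on something with over 40 N, if the wrist force passes 120 N, or if a joint passes its speed limit or range.

## Working session

There is one attempt and no reset: what is moved stays moved. The work goes in short steps, Python scripts to look and compute and a tool call to move; the robot and the scene stay as the last step left them, time stands still between calls to the robot, and variables do not carry over. Pictures are saved under pics/ and viewed, at most 10 in all, crops included, and the job is handed in when it is done.

Besides the shell and the picture viewer there is one more tool, called after "Emit:" as name(argument=value, ...) on one line, values as JSON. servo_tool: Moves the arm, as the interface text tells. Its arguments: {"type":"object","properties":{"motion":{"type":"string"},"newtons":{"type":"number"}},"required":["motion"]}

```bash
mkdir -p pics
cat > h.py <<'E'
import numpy as np, cv2
from station import manip
def shot(n,f=None):
    p=manip.read_camera(n)
    if f: cv2.imwrite('pics/'+f,p['image'][:,:,::-1])
    return p
def w(p,x): return np.array(p['R']).T@(np.array(x)-np.array(p['t']))
def px(p,u,v):
    K=np.array(p['intrinsics']);d=p['depth'][v,u]
    return w(p,[(u-K[0,2])/K[0,0]*d,(v-K[1,2])/K[1,1]*d,d])
def cloud(p):
    K=np.array(p['intrinsics']);d=p['depth'];v,u=np.mgrid[:480,:640]
    P=np.stack([(u-K[0,2])/K[0,0]*d,(v-K[1,2])/K[1,1]*d,d],-1)
    return (P-np.array(p['t']))@np.array(p['R'])
def proj(p,X):
    c=np.array(p['R'])@np.array(X)+np.array(p['t']);q=np.array(p['intrinsics'])@c
    return (q[:2]/q[2]).round(0)
E
python3 - <<'E'
from h import *
o=manip.get_obs();print({k:np.round(v,3) for k,v in o.items()})
for n in('top','scene'):
    p=shot(n,n+'1.png')
    for t in('camera','thumb_post','lever_pivot','lens','photo_mat','tray','grip_bar','pocket','ball_center'):
        for r in manip.recognise(p,t)[:3]: print(n,t,round(r['conf'],2),w(p,r['position']).round(3),proj(p,w(p,r['position'])))
E
```

```text
{'clock': np.float64(0.0), 'joint_pos': array([-0.986,  0.359,  0.011, -0.   , -1.224, -0.288]), 'dq': array([ 0.001,  0.   , -0.002, -0.   ,  0.   , -0.002]), 'joint_torque': array([ 0.0000e+00, -5.8333e+01,  2.9343e+01,  6.9370e+00, -6.0000e-03,
       -0.0000e+00]), 'tool_pos': array([ 0.197, -0.645,  0.23 ]), 'eef_rot': array([-0.   , -0.148,  0.989,  0.001]), 'force': array([0.17 , 0.241, 0.506]), 'ft_torque': array([-0.   ,  0.034,  0.012]), 'grasp_force': np.float64(0.0), 'gripper_width': np.float64(0.085)}
top camera 0.69 [0.462 0.305 0.108] [171. 274.]
top thumb_post 0.65 [0.422 0.329 0.134] [158. 289.]
top thumb_post 0.51 [0.465 0.307 0.106] [170. 273.]
top lever_pivot 0.93 [0.463 0.308 0.111] [169. 274.]
top lever_pivot 0.62 [ 0.787 -0.186  0.041] [364. 152.]
top lens 0.71 [0.461 0.306 0.111] [170. 274.]
top photo_mat 0.81 [0.502 0.1   0.002] [259. 262.]
top tray 0.97 [ 0.275 -0.327  0.015] [427. 345.]
top tray 0.73 [ 0.734 -0.409  0.018] [447. 171.]
top tray 0.58 [ 0.506 -0.265  0.017] [398. 256.]
top grip_bar 0.94 [ 0.504 -0.263  0.012] [397. 257.]
top grip_bar 0.83 [ 0.
[... 551 characters left out ...]
[221. 269.]
scene lever_pivot 0.59 [0.484 0.34  0.098] [429. 359.]
scene lens 0.72 [0.484 0.335 0.097] [427. 358.]
scene photo_mat 0.71 [0.497 0.095 0.002] [360. 305.]
scene tray 0.94 [ 0.737 -0.395  0.009] [200. 221.]
scene tray 0.87 [ 0.279 -0.305  0.008] [344. 180.]
scene tray 0.76 [ 0.511 -0.253  0.015] [289. 219.]
scene grip_bar 0.9 [ 0.743 -0.394  0.009] [198. 222.]
scene grip_bar 0.75 [ 0.512 -0.254  0.014] [289. 219.]
scene grip_bar 0.6 [ 0.279 -0.307  0.016] [343. 178.]
scene pocket 0.85 [ 0.74  -0.397  0.011] [199. 220.]
scene pocket 0.68 [ 0.514 -0.257  0.016] [288. 219.]
scene pocket 0.66 [ 0.277 -0.309  0.012] [343. 178.]
scene ball_center 0.58 [ 0.57  -0.254  0.031] [272. 224.]
```

View pics/top1.png

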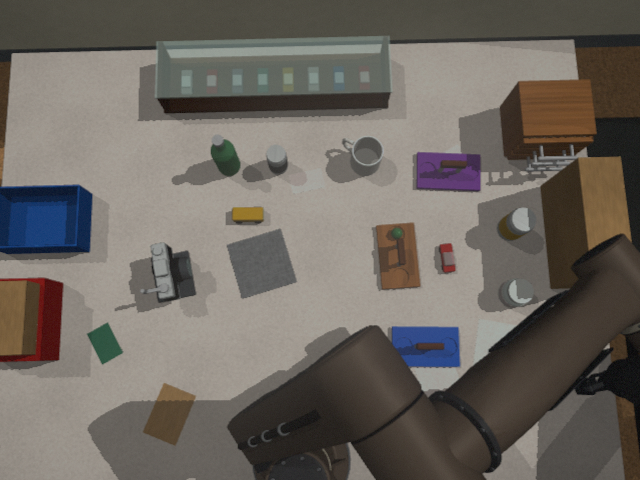

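View pics/scene1.png

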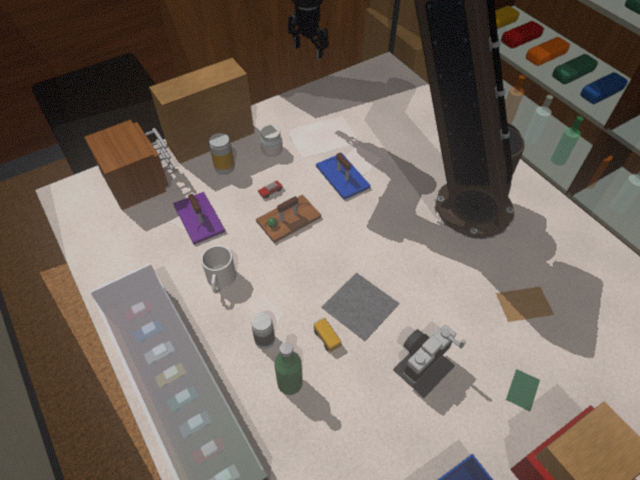

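The top view shows the brown tray at (397,256) with its marble at (397,232), the grey mat at (262,263) and the camera at (165,270) with its lens facing right. The lever's post is near (145,293). The blue and purple look-alikes are at (428,346) and (447,172). The scene view agrees.

Run:
```python
from h import *
p=shot('top');C=cloud(p);im=p['image'].astype(int)
print('campos',w(p,[0,0,0]).round(3),'f',p['intrinsics'][0][0])
def rect(m,l):
    P=C[m][:,:2].astype(np.float32);r=cv2.minAreaRect(P*1000)
    print(l,len(P),'c',np.round(r[0],1),'size',np.round(r[1],1),'ang',round(r[2],1),'mean',C[m].mean(0).round(4))
v,u=np.mgrid[:480,:640]
box=lambda a,b,c,d:(u>=a)&(u<b)&(v>=c)&(v<d)
Z=C[...,2]
cb=box(130,205,230,310)
rect(cb&(Z>.115)&(Z<.129),'bodytop')
rect(cb&(Z>.134),'>134')
m=cb&(Z>.134)&(v>280);print('post cand',np.c_[u[m],v[m],(C[m]*1000).round(0)].astype(int).tolist())
m=cb&(Z>.128)&(v>280);rect(m,'lever')
rect(cb&(Z>.05)&(Z<.115),'mid')
rect(cb&(Z>.004)&(Z<.02),'stand')
tb=box(370,425,215,295)
rect(tb&(Z>.009)&(Z<.022),'tray')
rect(tb&(Z>.06),'grip')
g=im.max(-1)-im.min(-1); L=im.mean(-1)
m=box(220,305,222,305)&(g<14)&(L<115)&(Z<.01)
k=cv2.morphologyEx(m.astype(np.uint8),cv2.MORPH_OPEN,np.ones((5,5)))>0
rect(k,'mat')
gr=tb&(im[...,1]>im[...,0]+10);print('ball',gr.sum(),C[gr].mean(0),np.c_[u,v][:0])
s=shot('scene');c=cv2.resize(s['image'][310:410,380:500],None,fx=4,fy=4,interpolation=2)
d=cv2.resize(p['image'][225:315,125:215],None,fx=4.44,fy=4.44,interpolation=2)
cv2.imwrite('pics/crop1.png',np.hstack([c[:,:400],d[:400,:399]])[:,:,::-1])
```

```text
campos [ 0.263 -0.049  1.549] f 592.6364557028994
bodytop 525 c [471.4 317.2] size [ 75.  137.7] ang 88.0 mean [0.4666 0.3211 0.1231]
>134 295 c [351.6 173.8] size [467.2 107.2] ang 55.5 mean [0.4577 0.3058 0.2166]
post cand [[165, 284, 435, 312, 137], [166, 284, 435, 309, 136], [165, 285, 432, 312, 136], [160, 286, 430, 324, 135], [164, 286, 430, 314, 135], [165, 286, 430, 312, 135], [162, 287, 428, 319, 136], [164, 287, 428, 314, 136], [153, 288, 426, 341, 135], [165, 288, 425, 312, 135], [141, 289, 422, 363, 157], [142, 289, 422, 360, 158], [143, 289, 422, 358, 156], [144, 289, 422, 356, 155], [145, 289, 424, 358, 139], [160, 289, 422, 322, 142], [163, 289, 423, 316, 137], [166, 289, 423, 309, 136], [141, 290, 419, 362, 159], [142, 290, 419, 359, 160], [143, 290, 420, 360, 150], [144, 290, 419, 355, 158], [145, 290, 420, 354, 153], [146, 290, 421, 356, 139], [147, 290, 421, 354, 137], [149, 290, 422, 350, 135], [152, 290, 421, 342, 136], [154, 290, 421, 338, 134], [155, 290, 421, 335, 137], [161, 290, 421, 321, 137], [164, 290, 421, 314, 134], [165, 290, 420, 312, 135], [167, 290,
[... 298 characters left out ...]
 415, 358, 158], [144, 292, 415, 356, 153], [145, 292, 416, 356, 146], [202, 294, 263, -49, 1549], [178, 301, 263, -49, 1549], [159, 307, 263, -49, 1549]]
lever 138 c [358.5 150.9] size [441.   40.2] ang 69.8 mean [0.4187 0.3193 0.176 ]
mid 674 c [469.1 291.9] size [ 62.8 137.3] ang 86.7 mean [0.4697 0.2907 0.0967]
stand 641 c [490.2 343.5] size [201.3 209.8] ang 88.5 mean [0.4786 0.3242 0.0069]
tray 1842 c [ 510.4 -272.9] size [172.3 113.2] ang 2.1 mean [ 0.5055 -0.2659  0.0138]
grip 212 c [ 390.7 -176.3] size [ 49.1 356.5] ang 52.8 mean [ 0.4801 -0.2403  0.2523]
mat 3026 c [499.8  94.5] size [150.3 150.4] ang 15.9 mean [0.4999 0.0939 0.0021]
ball 75 [ 0.56566489 -0.26286457  0.0363524 ] []
```

View pics/crop1.png

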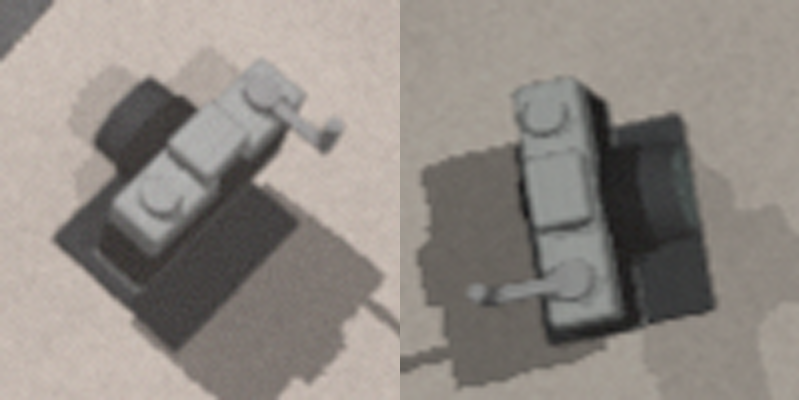

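The crop shows the lever's post at top-crop pixel (482,293) and its hub at (572,280). That gives a lever rest yaw of about 98°, with the post near (0.4195, 0.359). I'll move there with the gripper shut.

Emit:
servo_tool(motion="-1 -35 19 0 0 0 0; -1 -35 19 0 0 0 0; -1 -35 19 0 0 0 0; -1 -35 19 0 0 0 0; -1 -35 19 0 0 0 0")

```text
clock: 1.52
tool_pos: [0.3379, -0.5021, 0.2314]
eef_rot: [0.0, -0.148, 0.989, -0.0]
force: [0.9, -0.7, 0.4]
gripper_width: 0.0253
grasp_force: 0.0
```

Emit:
servo_tool(motion="-1 -35 19 0 0 0 0; -1 -35 19 0 0 0 0; -1 -35 19 0 0 0 0; -1 -35 19 0 0 0 0; -1 -35 19 0 0 0 0")

```text
clock: 1.93
tool_pos: [0.4777, -0.3598, 0.2317]
eef_rot: [0.0, -0.148, 0.989, -0.0]
force: [1.1, -0.1, -0.6]
gripper_width: 0.0003
grasp_force: 0.0
```

Emit:
servo_tool(motion="-1 -32 22 0 0 0 0; -1 -13 37 0 0 0 0; -1 -13 37 0 0 0 0; -1 -13 37 0 0 0 0; -1 -13 37 0 0 0 0")

```text
clock: 2.35
tool_pos: [0.507, -0.1725, 0.2313]
eef_rot: [0.0, -0.148, 0.989, -0.0]
force: [1.0, -0.2, -0.3]
gripper_width: 0.0001
grasp_force: 0.0
```

Emit:
servo_tool(motion="-1 -13 37 0 0 0 0; -1 -13 37 0 0 0 0; -1 -13 37 0 0 0 0; -1 -13 37 0 0 0 0; -1 -13 37 0 0 0 0")

```text
clock: 2.77
tool_pos: [0.5149, 0.0236, 0.2318]
eef_rot: [0.0, -0.148, 0.989, 0.0]
force: [0.2, -0.8, -1.1]
gripper_width: 0.0
grasp_force: 0.0
```

Emit:
servo_tool(motion="-1 -13 37 0 0 0 0; -1 -13 37 0 0 0 0; -1 0 38 0 0 0 0; -1 0 38 0 0 0 0; -1 0 38 0 0 0 0")

```text
clock: 3.18
tool_pos: [0.4843, 0.2108, 0.2315]
eef_rot: [0.0, -0.148, 0.989, 0.0]
force: [1.7, 0.4, 0.2]
gripper_width: -0.0002
grasp_force: 0.0
```

```bash
cat >> h.py <<'E'
from scipy.spatial.transform import Rotation as Ro
def pose():
    o=manip.get_obs();q=np.array(o['eef_rot']);R=Ro.from_quat(q[[1,2,3,0]]).as_matrix();return o,np.array(o['tool_pos']),R
def to(target,yaw=None):
    o,t,R=pose();y=np.degrees(np.arctan2(R[1,1],R[0,1]))
    print('t',round(float(o['clock']),2),'tcp',(t*1000).round(1),'yaw',y.round(2),'F',np.round(o['force'],1),'w',round(float(o['gripper_width']),4),'tilt',R[:,2].round(3),'j',np.round(o['joint_pos'],2))
    print('shift mm',(R.T@(np.array(target)-t)*1000).round(1),'rz',None if yaw is None else -np.radians(yaw-y).round(3))
E
python3 - <<'E'
from h import *
p=shot('wrist','wrist1.png')
to([.4492,.3632,.23],98)
for t in('thumb_post','lever_pivot'):
    for r in manip.recognise(p,t)[:2]: print(t,round(r['conf'],2),w(p,r['position']).round(4),proj(p,w(p,r['position'])))
C=cloud(p);Z=C[...,2];ok=(p['depth']>0)&(np.abs(C[...,0]-.42)<.03)&(np.abs(C[...,1]-.36)<.03)&(Z>.143)&(Z<.17)
print(ok.sum(),C[ok].mean(0) if ok.any() else 0)
E
```

```text
t 3.23 tcp [483.6 215.6 231.5] yaw 107.13 F [-0.7  3.8  0.5] w 0.0003 tilt [ 0.001  0.002 -1.   ] j [ 0.79  0.12 -0.31 -0.   -1.14 -2.06]
shift mm [-10.6 151.1   1.8] rz 0.159
thumb_post 0.93 [0.419  0.3339 0.1311] [505. 201.]
lever_pivot 0.84 [0.4566 0.3113 0.1232] [451. 236.]
358 [0.41583867 0.35900752 0.1526038 ]
```

View pics/wrist1.png

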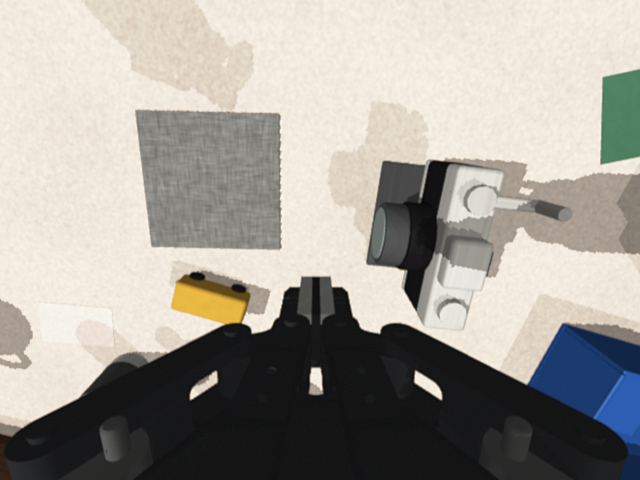

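The wrist view shows the lever hub at (480,199), the post top at about (565,213), the lens at (385,235) and the mat at (210,180). Next I go beside the post and descend.

Emit:
servo_tool(motion="-1 -3 38 0 0 0 0; -1 -3 38 0 0 0 0; -1 -3 38 0 0 0 0; -1 -2 37 0 0 0 0; -1 0 0 0 0 0 0.1")

```text
clock: 3.75
tool_pos: [0.451, 0.3608, 0.231]
eef_rot: [0.0, -0.1, 0.995, 0.0]
force: [1.5, -1.4, 0.8]
gripper_width: 0.0001
grasp_force: 0.0
```

Emit:
servo_tool(motion="-1 0 0 0 0 0 0.06; -1 0 0 20 0 0 0; -1 0 0 0 0 0 0; -1 0 0 0 0 0 0")

```text
clock: 4.08
tool_pos: [0.4514, 0.3554, 0.2107]
eef_rot: [-0.001, -0.068, 0.998, -0.001]
force: [0.1, 0.6, 0.5]
gripper_width: 0.0001
grasp_force: 0.0
```

Run:
```python
from h import *
to([.4492,.3632,.141],98)
for n in('top','wrist'):
    p=shot(n,n+'2.png');C=cloud(p);Z=C[...,2];ok=(p['depth']>0)&(np.abs(C[...,0]-.42)<.013)&(np.abs(C[...,1]-.36)<.02)&(Z>.147)&(Z<.165)
    P=C[ok]
    if len(P): print(n,len(P),P.mean(0).round(4),P.min(0).round(4),P.max(0).round(4))
```

```text
t 4.08 tcp [451.4 355.4 210.7] yaw 97.81 F [0.1 0.6 0.5] w 0.0001 tilt [-0.001 -0.002 -1.   ] j [ 1.01  0.21 -0.24 -0.   -1.12 -2.44]
shift mm [ 1.   8.2 69.6] rz -0.003
top 17 [0.4187 0.3588 0.1547] [0.4148 0.3552 0.1476] [0.4222 0.3632 0.1595]
wrist 240 [0.4151 0.3609 0.1557] [0.4108 0.3563 0.1475] [0.4202 0.3658 0.1581]
```

View pics/wrist2.png

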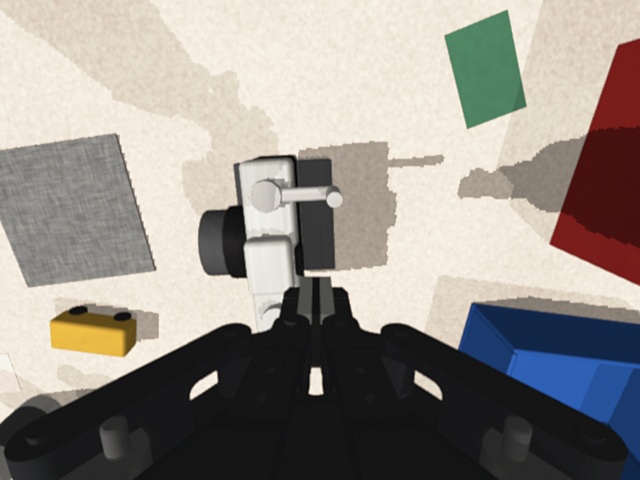

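The wrist view shows the hub at (265,196), the post at (334,199) and the shut fingers at (315,285), which are aligned and ahead of the post. Now I descend and make contact.

Emit:
servo_tool(motion="-1 0 6 0 0 0 0; -1 0 0 35 0 0 0; -1 0 0 35 0 0 0; -1 0 0 0 0 0 0; -1 0 0 0 0 0 0")

```text
clock: 4.6
tool_pos: [0.4504, 0.362, 0.1409]
eef_rot: [-0.001, -0.068, 0.998, -0.001]
force: [0.8, 0.4, 1.3]
gripper_width: -0.0003
grasp_force: 0.0
```

Emit:
servo_tool(motion="-1 6 0 0 0 0 0; -1 6 0 0 0 0 0; -1 4 0 0 0 0 0; -1 0 0 0 0 0 0; -1 0 0 0 0 0 0")

```text
clock: 5.02
tool_pos: [0.4347, 0.3609, 0.1426]
eef_rot: [0.001, -0.069, 0.998, 0.001]
force: [-0.0, -1.2, -0.3]
gripper_width: 0.0002
grasp_force: 0.0
```

Run:
```python
from h import *
to([.433,.360,.141],98)
```

```text
t 5.02 tcp [434.7 360.9 142.6] yaw 97.88 F [-0.  -1.2 -0.3] w 0.0002 tilt [ 0.001  0.002 -1.   ] j [ 1.04  0.25 -0.36  0.   -0.96 -2.47]
shift mm [ 1.8 -0.7  1.6] rz -0.002
```

Near contact; start the arc.

Emit:
servo_tool(motion="-1 5.5 1.6 0 0 0 -0.12; -1 5.5 1.6 0 0 0 -0.12; -1 5.5 1.6 0 0 0 -0.12; -1 5.5 1.6 0 0 0 -0.12; -1 5.5 1.6 0 0 0 -0.12")

```text
clock: 5.43
tool_pos: [0.4073, 0.3585, 0.1422]
eef_rot: [0.001, -0.363, 0.932, 0.0]
force: [3.2, 0.2, -0.1]
gripper_width: 0.0004
grasp_force: 1.2
```

Emit:
servo_tool(motion="-1 5.5 1.6 0 0 0 -0.12; -1 5.5 1.6 0 0 0 -0.12; -1 0 0 0 0 0 0; -1 0 0 0 0 0 0")

```text
clock: 5.77
tool_pos: [0.3973, 0.3529, 0.1421]
eef_rot: [0.001, -0.468, 0.884, 0.0]
force: [2.1, 1.0, 0.7]
gripper_width: -0.0002
grasp_force: 1.2
```

Run:
```python
from h import *
to([.433,.360,.141],98)
p=shot('wrist','wrist3.png')
```

```text
t 5.77 tcp [397.3 352.9 142.1] yaw 145.79 F [2.1 1.  0.7] w -0.0002 tilt [ 0.001  0.002 -1.   ] j [ 1.1   0.2  -0.43  0.   -0.94 -1.69]
shift mm [-25.9 -25.6   1.2] rz 0.834
```

View pics/wrist3.png

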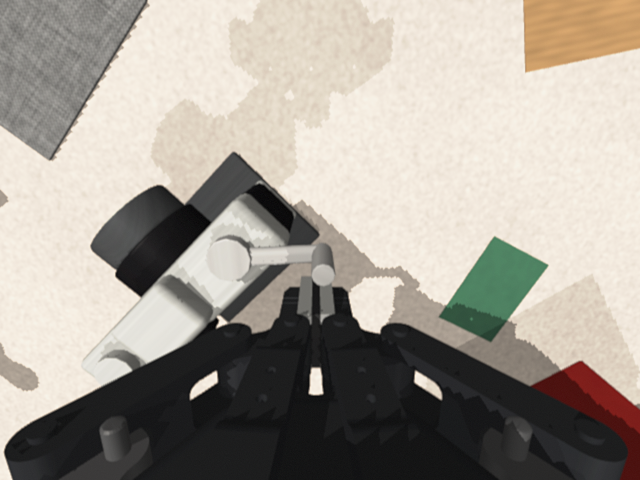

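The lever is being pushed: post at (322,262), hub at (230,258), against the fingertip face. Continue to the stop.

Emit:
servo_tool(motion="-1 5.5 1.6 0 0 0 -0.12; -1 5.5 1.6 0 0 0 -0.12; -1 5.5 1.6 0 0 0 -0.12; -1 0 0 0 0 0 0; -1 0 0 0 0 0 0")

```text
clock: 6.23
tool_pos: [0.3858, 0.3411, 0.1419]
eef_rot: [0.001, -0.618, 0.786, 0.001]
force: [2.6, 4.4, -0.8]
gripper_width: 0.0002
grasp_force: 2.1
```

Emit:
servo_tool(motion="-1 3 0.5 0 0 0 -0.05; -1 0 0 0 0 0 0; -1 0 0 0 0 0 0")

```text
clock: 6.48
tool_pos: [0.3853, 0.3407, 0.1423]
eef_rot: [0.003, -0.638, 0.77, 0.002]
force: [3.6, 10.4, -4.2]
gripper_width: 0.0001
grasp_force: 5.5
```

Emit:
servo_tool(motion="-1 2 0 0 0 0 0; -1 0 0 0 0 0 0; -1 0 0 0 0 0 0")

```text
clock: 6.73
tool_pos: [0.3853, 0.3404, 0.1425]
eef_rot: [0.005, -0.638, 0.77, 0.002]
force: [3.5, 14.4, -6.8]
gripper_width: -0.0002
grasp_force: 7.8
```

The force rises to 15 N with no more motion, so the lever is at the stop. I'll back off along the tangent, outside the lever's circle.

Emit:
servo_tool(motion="-1 -12 2 0 0 0 0; -1 -15 5 0 0 0 0; -1 -20 5 0 0 0 0; -1 -25 5 0 0 0 0; -1 -25 5 0 0 0 0")

```text
clock: 7.15
tool_pos: [0.3789, 0.4349, 0.1409]
eef_rot: [-0.001, -0.638, 0.77, -0.001]
force: [0.1, 0.1, -0.5]
gripper_width: -0.0001
grasp_force: 0.0
```

Emit:
servo_tool(motion="1 0 0 -40 0 0 0; 1 0 0 -40 0 0 0; 1 0 0 -20 0 0 0")

```text
clock: 7.4
tool_pos: [0.3799, 0.4358, 0.2446]
eef_rot: [0.0, -0.639, 0.77, -0.001]
force: [0.5, 0.6, 2.7]
gripper_width: 0.0356
grasp_force: 0.0
```

Run:
```python
from h import *
p=shot('top');C=cloud(p);Z=C[...,2];ok=(p['depth']>0)&(np.abs(C[...,0]-.40)<.035)&(np.abs(C[...,1]-.35)<.03)&(Z>.147)&(Z<.165)
P=C[ok]
print('post',len(P),P.mean(0).round(4))
m=np.zeros((480,640),bool);m[215:295,370:425]=1
k=m&(Z>.055)&(Z<.095);P=C[k][:,:2].astype(np.float32);r=cv2.minAreaRect(P*1000);print('bar',len(P),r,C[k].mean(0))
k=(cv2.morphologyEx((m&(Z>.008)&(Z<.022)).astype(np.uint8),cv2.MORPH_CLOSE,np.ones((9,9)))>0)
k=cv2.morphologyEx(k.astype(np.uint8),cv2.MORPH_OPEN,np.ones((7,7)))>0
k&=(Z>.008)&(Z<.022);P=C[k][:,:2].astype(np.float32);print('tray',cv2.minAreaRect(P*1000))
im=p['image'].astype(int);g=m&(im[...,1]>im[...,0]+10);print('ball',C[g].mean(0))
to([.5,-.26,.23],90)
```

```text
post 17 [0.4186 0.3588 0.1549]
bar 191 ((510.427001953125, -267.02880859375), (67.30646514892578, 17.52705192565918), 2.9973888397216797) [ 0.50920362 -0.2658411   0.0779483 ]
tray ((510.20452880859375, -266.55218505859375), (171.57595825195312, 102.39241790771484), 2.62144136428833)
ball [ 0.5658069  -0.26316542  0.03635841]
t 7.45 tcp [380.7 436.9 247.9] yaw 169.38 F [0.5 1.1 5.6] w 0.0431 tilt [ 0.004  0.004 -1.   ] j [ 1.19  0.19 -0.18  0.   -1.19 -1.38]
shift mm [ 663.  -245.6   15.2] rz 1.385
```

The post is back home (0.4186, 0.3588). The tray's bar is at (0.5103, -0.2668) with a yaw of about 2.8°. Turn, then go there.

Emit:
servo_tool(motion="0 0 0 0 0 0 0.12; 0 0 0 0 0 0 0.12; 0 0 0 0 0 0 0.12; 0 0 0 0 0 0 0.12; 0 0 0 0 0 0 0.12")

```text
clock: 7.87
tool_pos: [0.3789, 0.4341, 0.2405]
eef_rot: [-0.001, -0.379, 0.925, -0.001]
force: [-0.6, 0.4, 0.4]
gripper_width: 0.0426
grasp_force: 0.0
```

Emit:
servo_tool(motion="0 0 0 0 0 0 0.12; 0 0 0 0 0 0 0.12; 0 0 0 0 0 0 0.12; 0 0 0 0 0 0 0.12; 0 0 0 0 0 0 0.12")

```text
clock: 8.28
tool_pos: [0.3789, 0.4341, 0.2404]
eef_rot: [-0.001, -0.089, 0.996, -0.001]
force: [-0.5, 0.8, 0.4]
gripper_width: 0.0424
grasp_force: 0.0
```

Emit:
servo_tool(motion="0 0 0 0 0 0 0.12; 0 0 0 0 0 0 0.016; 0 -5 -37 0 0 0 0; 0 -5 -37 0 0 0 0; 0 -5 -37 0 0 0 0")

```text
clock: 8.7
tool_pos: [0.3995, 0.3231, 0.2404]
eef_rot: [-0.001, -0.027, 1.0, -0.001]
force: [0.3, 0.1, -0.1]
gripper_width: 0.0422
grasp_force: 0.0
```

Emit:
servo_tool(motion="0 -5 -37 0 0 0 0; 0 -5 -37 0 0 0 0; 0 -5 -37 0 0 0 0; 0 -5 -37 0 0 0 0; 0 -5 -37 0 0 0 0")

```text
clock: 9.12
tool_pos: [0.434, 0.1391, 0.2412]
eef_rot: [-0.0, -0.027, 1.0, -0.0]
force: [0.9, 0.0, -0.3]
gripper_width: 0.0427
grasp_force: 0.0
```

Emit:
servo_tool(motion="0 -5 -37 0 0 0 0; 0 -5 -37 0 0 0 0; 0 -5 -37 0 0 0 0; 0 -5 -37 0 0 0 0; 0 -5 -37 0 0 0 0")

```text
clock: 9.53
tool_pos: [0.4685, -0.0444, 0.2413]
eef_rot: [-0.0, -0.026, 1.0, -0.0]
force: [1.7, 0.5, 0.0]
gripper_width: 0.0426
grasp_force: 0.0
```

Emit:
servo_tool(motion="0 -5 -37 0 0 0 0; 0 -5 -37 0 0 0 0; 0 -5 -37 0 0 0 0; 0 0 0 0 0 0 0; 0 0 0 0 0 0 0")

```text
clock: 9.95
tool_pos: [0.489, -0.1546, 0.2404]
eef_rot: [-0.001, -0.024, 1.0, 0.0]
force: [-0.6, 0.1, -0.2]
gripper_width: 0.0428
grasp_force: 0.0
```

Run:
```python
from h import *
to([.5103,-.2668,.051],92.8)
p=shot('wrist','wrist4.png')
C=cloud(p);Z=C[...,2]
k=(p['depth']>0)&(Z>.074)&(Z<.088)&(np.abs(C[...,0]-.51)<.06)&(np.abs(C[...,1]+.267)<.03)
if k.sum()>50: print('bar',cv2.minAreaRect(C[k][:,:2].astype(np.float32)*1000),C[k].mean(0))
```

```text
t 9.95 tcp [ 489.  -154.6  240.4] yaw 92.76 F [-0.6  0.1 -0.2] w 0.0428 tilt [-0.003 -0.    -1.   ] j [ 0.08  0.09 -0.32 -0.   -1.16 -1.6 ]
shift mm [ -16.4 -113.1  189.3] rz -0.001
bar ((506.7323303222656, -265.9383850097656), (65.40487670898438, 16.208663940429688), 2.764075756072998) [ 0.50515907 -0.26497672  0.07983229]
```

View pics/wrist4.png

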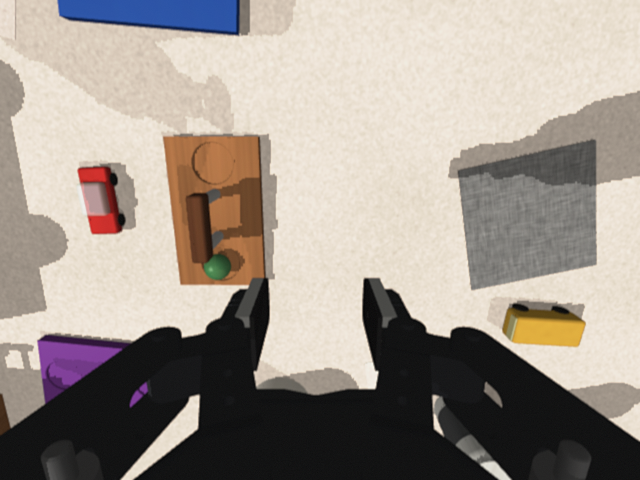

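The wrist view shows the tray at (218,210), its bar at (200,228), the marble at (217,267) and the mat at (530,215). Go above the bar and descend.

Emit:
servo_tool(motion="0 -5.5 -37.6 0 0 0 0; 0 -5.5 -37.6 0 0 0 0; 0 -5.5 -37.6 0 0 0 0; 0 0 0 30 0 0 0; 0 0 0 30 0 0 0")

```text
clock: 10.42
tool_pos: [0.5131, -0.2652, 0.1817]
eef_rot: [0.002, -0.025, 1.0, -0.0]
force: [-0.1, 1.6, -0.8]
gripper_width: 0.043
grasp_force: 0.0
```

Emit:
servo_tool(motion="0 0 0 30 0 0 0; 0 0 0 30 0 0 0; 0 0 0 20 0 0 0; 0 0 0 0 0 0 0; 0 0 0 0 0 0 0")

```text
clock: 10.83
tool_pos: [0.5115, -0.2634, 0.1009]
eef_rot: [-0.001, -0.027, 1.0, 0.0]
force: [1.0, -0.5, 1.2]
gripper_width: 0.0426
grasp_force: 0.0
```

Run:
```python
from h import *
to([.511,-.2664,.051],92.8)
p=shot('wrist','wrist5.png')
```

```text
t 10.83 tcp [ 511.5 -263.4  100.9] yaw 93.05 F [ 1.  -0.5  1.2] w 0.0426 tilt [-0.003  0.    -1.   ] j [-0.14  0.32 -0.38  0.   -0.88 -1.38]
shift mm [ 0.5 -3.  49.9] rz 0.004
```

View pics/wrist5.png

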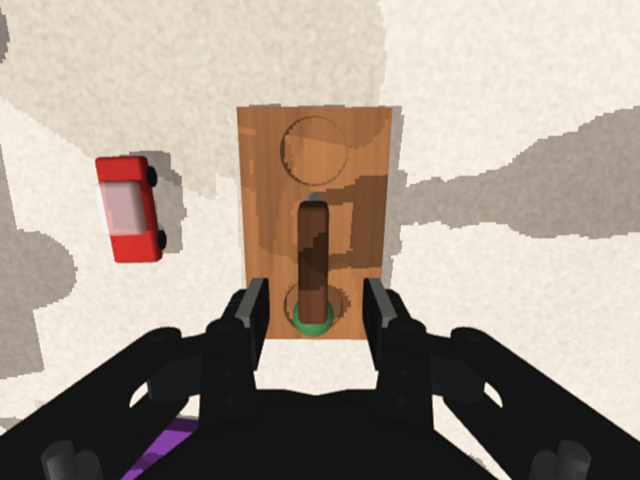

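The bar is centred between the fingers (column 313 against 316), so I need a small shift. Then I lower and close gently.

Emit:
servo_tool(motion="0 0 -2 0 0 0 0; 0 0 0 25 0 0 0; 0 0 0 24 0 0 0; 0 0 0 0 0 0 0; -0.5 0 0 0 0 0 0", newtons=40)

```text
clock: 11.3
tool_pos: [0.5119, -0.2667, 0.0531]
eef_rot: [-0.0, -0.026, 1.0, -0.0]
force: [0.2, 0.2, -0.6]
gripper_width: 0.032
grasp_force: 0.0
```

Emit:
servo_tool(motion="-0.5 0 0 0 0 0 0; -0.5 0 0 0 0 0 0; -0.5 0 0 0 0 0 0; -0.7 0 0 0 0 0 0; -0.7 0 0 0 0 0 0")

```text
clock: 11.72
tool_pos: [0.5127, -0.2668, 0.0538]
eef_rot: [0.001, -0.026, 1.0, -0.0]
force: [-1.7, 2.2, 6.3]
gripper_width: 0.0155
grasp_force: 40.7
```

Emit:
servo_tool(motion="-1 0 0 0 0 0 0; -1 0 0 0 0 0 0; -1 0 0 0 0 0 0; -1 0 0 0 0 0 0", newtons=60)

```text
clock: 12.05
tool_pos: [0.5127, -0.2668, 0.0539]
eef_rot: [0.001, -0.026, 1.0, -0.0]
force: [-0.7, 2.5, 7.5]
gripper_width: 0.0151
grasp_force: 59.2
```

Run:
```python
from h import *
to([.511,-.2664,.051],92.8)
```

```text
t 12.05 tcp [ 512.7 -266.8   53.9] yaw 92.94 F [-0.7  2.5  7.5] w 0.0151 tilt [ 0.002 -0.001 -1.   ] j [-0.14  0.37 -0.42  0.   -0.77 -1.38]
shift mm [1.7 0.5 2.9] rz 0.002
```

Emit:
servo_tool(motion="-1 0 0 -1 0 0 0; -1 0 0 -2 0 0 0; -1 0 0 -4 0 0 0; -1 0 0 -4 0 0 0; -1 0 0 -4 0 0 0")

```text
clock: 12.47
tool_pos: [0.5115, -0.2666, 0.0675]
eef_rot: [-0.0, -0.025, 1.0, 0.0]
force: [-0.4, 0.3, -2.1]
gripper_width: 0.0152
grasp_force: 58.5
```

Emit:
servo_tool(motion="-1 0 0 -6 0 0 0; -1 0 0 -6 0 0 0; -1 0 0 -4 0 0 0; -1 0 0 -2 0 0 0; -1 0 0 0 0 0 0")

```text
clock: 12.88
tool_pos: [0.5121, -0.2668, 0.0861]
eef_rot: [0.001, -0.025, 1.0, -0.0]
force: [0.0, -0.9, -4.4]
gripper_width: 0.0147
grasp_force: 58.5
```

```bash
cat > tray.py <<'E'
from h import *
def tray(c,f=None):
    o,t,R=pose();p=shot('wrist',f);C=cloud(p);Z=C[...,2];im=p['image'].astype(int)
    D=(C-t)@R  # tool coords
    k=(p['depth']>0)&(np.abs(D[...,2]-.040)<.012)&(np.abs(D[...,0])<.1)&(np.abs(D[...,1])<.06)&(im[...,0]>im[...,2]+25)
    P=C[k];A=np.c_[P[:,:2]-t[:2],np.ones(len(P))];s=np.linalg.lstsq(A,P[:,2],rcond=None)[0]
    g=(im[...,1]>im[...,0]+15)&(p['depth']>0)&(np.linalg.norm(D,axis=-1)<.12)
    print('plane n',len(P),'slope deg x,y',np.degrees(s[:2]).round(2),'top z',s[2].round(4),'ball tool',D[g].mean(0).round(4),g.sum(),'ball maxz',np.percentile(C[g][:,2],97).round(4))
    to(*c)
E
python3 - <<'E'
from tray import *
tray(([.5,.094,.111],92.8),'wrist6.png')
E
```

```text
plane n 34135 slope deg x,y [ 0.43 -0.02] top z 0.0454 ball tool [-0.037  -0.0024 -0.0012] 19 ball maxz 0.1227
t 12.93 tcp [ 511.9 -266.7   85.6] yaw 92.91 F [-0.6 -0.4 -3.7] w 0.0149 tilt [ 0.001 -0.    -1.   ] j [-0.14  0.33 -0.39 -0.   -0.84 -1.38]
shift mm [ -6.4 360.8 -25.4] rz 0.002
```

View pics/wrist6.png

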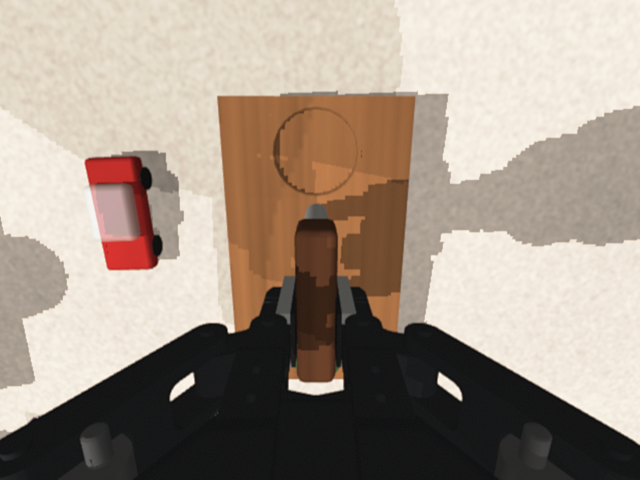

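The tray is held and level (0.4°). Carry it smoothly towards the mat.

Emit:
servo_tool(motion="-1 0 2 -2 0 0 0; -1 0 5 -4 0 0 0; -1 0 9 -5 0 0 0; -1 -0.5 13 -5 0 0 0; -1 -0.6 16 -5 0 0 0")

```text
clock: 13.35
tool_pos: [0.5105, -0.2207, 0.1068]
eef_rot: [0.0, -0.025, 1.0, -0.0]
force: [-0.1, 0.5, -3.8]
gripper_width: 0.0153
grasp_force: 58.7
```

Emit:
servo_tool(motion="-1 -0.6 16 -3 0 0 0; -1 -0.6 16 -1 0 0 0; -1 -0.6 16 0 0 0 0; -1 -0.6 16 0 0 0 0; -1 -0.6 16 0 0 0 0")

```text
clock: 13.77
tool_pos: [0.5094, -0.1397, 0.111]
eef_rot: [0.0, -0.026, 1.0, 0.0]
force: [0.4, 0.7, -3.9]
gripper_width: 0.015
grasp_force: 58.7
```

Emit:
servo_tool(motion="-1 -0.6 16 0 0 0 0; -1 -0.6 16 0 0 0 0; -1 -0.6 16 0 0 0 0; -1 -0.6 16 0 0 0 0; -1 -0.6 16 0 0 0 0")

```text
clock: 14.18
tool_pos: [0.5082, -0.0597, 0.1109]
eef_rot: [0.0, -0.026, 1.0, 0.0]
force: [-0.4, -0.1, -4.4]
gripper_width: 0.0149
grasp_force: 58.7
```

Emit:
servo_tool(motion="-1 -0.6 16 0 0 0 0; -1 -0.6 16 0 0 0 0; -1 -0.6 16 0 0 0 0; -1 -0.6 16 0 0 0 0; -1 -0.6 16 0 0 0 0")

```text
clock: 14.6
tool_pos: [0.5069, 0.0203, 0.111]
eef_rot: [0.0, -0.026, 1.0, 0.0]
force: [0.2, -0.7, -4.1]
gripper_width: 0.0152
grasp_force: 58.7
```

Emit:
servo_tool(motion="-1 -0.6 16 0 0 0 0; -1 -0.6 16 0 0 0 0; -1 -0.6 16 0 0 0 0; -1 -0.5 13 0 0 0 0; -1 0 8 0 0 0 0")

```text
clock: 15.02
tool_pos: [0.506, 0.0895, 0.1108]
eef_rot: [0.0, -0.026, 1.0, 0.0]
force: [-0.3, 0.7, -4.2]
gripper_width: 0.015
grasp_force: 58.7
```

Emit:
servo_tool(motion="-1 0 5 0 0 0 0; -1 0 2 0 0 0 0; -1 0 0 0 0 0 0; -1 0 0 0 0 0 0; -1 0 0 0 0 0 0")

```text
clock: 15.43
tool_pos: [0.5057, 0.0939, 0.1102]
eef_rot: [-0.0, -0.025, 1.0, -0.0]
force: [0.1, -0.7, -4.1]
gripper_width: 0.0151
grasp_force: 58.7
```

Run:
```python
from tray import *
tray(([.507,.094,.111],92.8))
a=shot('top');b=shot('scene')
for p in(a,b):
    for r in manip.recognise(p,'ball_center')[:2]: print(round(r['conf'],2),w(p,r['position']).round(4),proj(p,w(p,r['position'])))
print(proj(a,[.56,.095,.083]),proj(b,[.56,.095,.083]))
f=lambda p,X:(lambda q:cv2.resize(p['image'][q[1]-50:q[1]+50,q[0]-50:q[0]+50],(400,400)))(proj(p,X).astype(int))
cv2.imwrite('pics/end1.png',np.hstack([f(a,[.53,.11,.08]),f(b,[.53,.11,.08])])[:,:,::-1])
```

```text
plane n 34107 slope deg x,y [ 0.36 -0.02] top z 0.0696 ball tool [-0.0474  0.0105  0.0057] 134 ball maxz 0.1548
t 15.48 tcp [505.8  93.9 110.3] yaw 92.86 F [-0.2 -0.8 -3.9] w 0.0152 tilt [-0. -0. -1.] j [ 0.57  0.21 -0.5   0.   -0.86 -2.09]
shift mm [-1.2  0.  -0.7] rz 0.001
0.58 [0.5656 0.1087 0.0916] [344. 304.]
[257. 235.] [342. 301.]
```

View pics/end1.png

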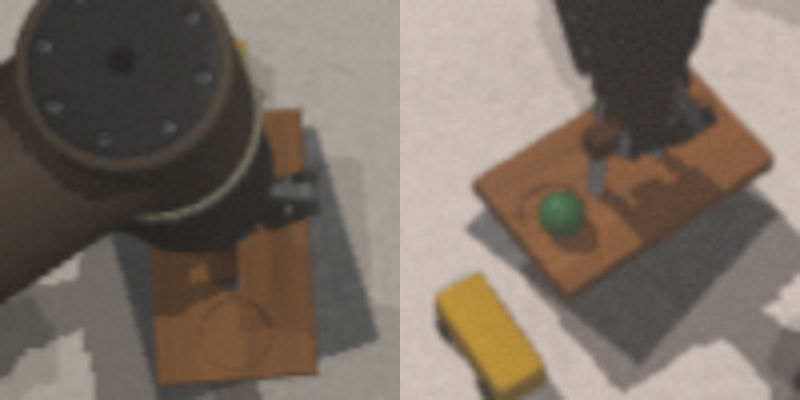

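The right half shows the marble still in its pocket, at about (560,213). The tray is level and centred over the mat, and the marble is about 82 mm high against the lens's 83 mm. I'm handing it in.

```bash
python3 -c "
from station import manip
print(manip.hand_in())"
```

```text
the job is handed in; nothing more can be done
None
```

I handed the job in at about 15.5 s: the lever was swung to its stop and sprang back home, and the arm now holds the tray level over the middle of the mat with the marble in its pocket at about lens height (82 mm against 83 mm).

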